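# Nip a freshly cased book in the bench press

## Robot

A 6-joint arm with a two-finger parallel gripper is mounted at the origin on the work surface. World frame = base frame: x ahead of the robot, y to its left, z up, the work surface at z = 0. Lengths are in m, angles in rad, forces in N, time in s.
With the tool pointing down it reaches from about 0.275 to 0.725 m from the base axis. Payload 5.6 kg.
Tool frame: the origin (TCP) lies midway between the tips of the shut fingers; the grasp point (between the pads) lies behind it (grip_point_offset is the z of the grasp point in the tool frame, in m); z points along the fingers, y is the line along which they close (so a half turn about z gives the same grasp; the last joint's range is limited). The gripper opens to 85 mm and grips with 20 to 120 N. Pads are 22 mm wide; open, the fingers measure 114 mm over their backs; the gripper's body (76 mm by 85 mm) begins 54 mm behind the grasp point. The pads swing forward as they close: fully open they stand 13 mm farther back than shut.
Start: joints at [1.502, 0.255, 0.108, 0, -1.424, -0.285], TCP at [0.191, 0.516, 0.231] pointing down, gripper open.
Joint ranges: [-2.95, 2.95], [-1.21, 1.97], [-1.09, 1.5], [-2.87, 1.71], [-2.94, -0.07], [-3.05, 3.05]. Speed limits (rad/s): [2.57, 2.57, 3.14, 3.14, 3.14, 3.14].

## Interface

Orientations are given as a rotation vector (axis times angle).
In Python, from plant import * gives the robot as it stands. The module is installed in compiled form; this text tells all that it offers.
- The arm moves only by the shell command python3 -m crank 'ROWS' [FORCE]. ROWS is JSON, a list of rows, each an object with "rotation": the turn, a rotation vector about the tool's x, y, z in degrees, a list of three; "dp": the shift along the tool's x, y, z in cm, a list of three; "gripper": the finger opening in cm, from 0 to 8.54. In form: [{"rotation": [ax, ay, az], "dp": [dx, dy, dz], "gripper": gripper}, ...]. A call has 1 to 5 rows; each row is the pose to reach, as a shift and turn from the pose commanded when the call began, along the tool's axes at that moment; what a row does not reach only later rows make up. A row lasts 1/10 s, in which the tool goes at most 50 mm and 8.59 degrees, less where a joint would pass 70% of its speed; a pose out of reach is approached as far as the arm can. A call with a gripper value outside its range is refused whole. The fingers move at their own pace and stop on an object; FORCE is the grip in N (left out, the last holds). Time passes only in rows, so rows that repeat a pose let the fingers close. It gives the time, the measured TCP pose, the force, the opening and the grip force at its end, in the units of the state.
- get_state(): the state, without advancing time (a new reading comes with each control period).
- get_image(name): name is "side" or "top" or "wrist"; returns the picture (420x560x3 uint8, blue, green, red); there is no depth.
- calibration(name): a dict with "fx", "fy", "cx", "cy" (pixels), "rvec" (rotation vector, rad) and "tvec" (3), from world to camera coordinates, as OpenCV has them. Camera axes: x right, y down, z forward; pixel columns grow to the right and rows downward; lengths in m; the calibration is good to about 2 mm. A picture is of the moment at which its call begins: read the wrist's pose just before it. calibration takes no time and is no camera call; for the wrist camera it gives the pose at the moment of the call.
- sign_off(): hands the job in; it is judged then, once.
Trained networks look in the newest picture that a camera, given by its name, has taken for a name from the list of things; names that differ only in an ending like _2 or _b are one class to them, and where a whole thing is asked for, a point or a joint stands for the part that bears it (a point fixed in the world has none). Each returns a list of dicts, best first, with "p" (0 to 1); they miss things now and then, are a little off and sometimes report something else, mostly with a low value. They report only what shows in the picture. A call takes as long as a camera call.
- recognise(target, camera): "point" ([x, y, z] in m, in world coordinates, good to about 4 mm: the middle of the surface that is visible of it).
- masks_of(target, camera): "pixels" (420x560 bool, what is visible of it).
- place_of(target, camera): "point" ([x, y, z] in m, in world coordinates, good to about 4 mm: a listed point, or the origin of a listed thing).
The state is a dict: "clock": time; "joint_pos": joint angles; "qvel": joint speeds; "joint_efforts": joint torques, N m; "ee_pos": TCP position; "orientation": TCP orientation; "contact_force": force on the tool from outside, world axes, zero at the start; "ft_torque": the same for the moment, N m; "gripper_width": finger opening in m; "finger_force": force on a finger pad.
Only numpy, scipy, OpenCV 4.12 (cv2) and the standard library are available. Lean on these libraries where they do the work, as an engineer would, in place of code of your own. Each camera call takes 0.05 s, during which the arm holds its last target. There are 200 camera calls.

## Task

A freshly cased book lies in the bench nipping press with the platen still standing clear above it. Run the platen down until it bears tight on the book and the handwheel will turn no further: reach down between the spokes with closed fingers and push the spokes round clockwise as seen from above, never gripping a spoke or the rim. Leave the book lying where it is, leave the things beside the press alone, and finish with the press nipped tight and your hand clear.

Things in the scene. Friction and masses are not known exactly. Their poses are not given: they have to be found in the camera images.
- press: fixed bench nipping press with a green frame, 240 mm deep (its x), 310 mm wide (its y), open towards -x and +x. Origin: centre of its underside on the bench, z up. Two steel columns (22 mm thick, at y -130 and +130 mm) carry a crown beam. Wooden bed, top 40 mm above the bench. A vertical screw through the middle of the crown carries the platen below it and the handwheel above it
- crown_top (a point): middle of the top of the press's green crown beam (60 mm deep along x, 310 mm wide along y), 194 mm above the bench, on the screw's axis; axes as the press. The nut boss (radius 34 mm) around the screw and the nuts over the columns stand up to 13 mm above it
- wheel_hub (a point): centre of the dark steel handwheel on top of the press, on the screw's axis at mid-height of spokes and rim. z up; the frame turns with the wheel, its four spokes along its +x, -x, +y, -y: round bars 13 mm thick from the hub (radius 24 mm, its nut 19 mm above this point) to a round rim 16 mm thick at 100 mm radius (216 mm overall). The openings between spokes are open above and below
- wheel (a joint): angle of the handwheel, rad; grows clockwise seen from above. Wheel and platen sink together by 2.23 mm per rad (14 mm a turn). Starts at 0 to 3.6; platen meets book at about 7.6; thread ends at 9.5. Turns at 0.13 N m (2 N at 65 mm radius), stays where left; the heavy rim kicks back up to 10 N for a moment when started by a jerk. At the book the push rises steeply: a steady 6 to 10 N nips it tight
- platen_face (a point): centre of the underside of the platen, a flat plate 185 mm (x) by 205 mm (y), aluminium faced with a pale wooden board, that moves only up and down and cannot be pushed down by hand; 95 mm above the bench at wheel joint 0
- platen: the platen with the screw and wheel it carries; origin at the same point as platen_face, axes as the press. Wheel mid-height is always 162 mm above this point: 257 mm above the bench at wheel joint 0, 240 mm when nipped
- book: the loose blue cloth-bound book lying flat on the bed under the platen, 152 mm (its x) by 206 mm (its y) by 38 mm thick, 0.85 kg or so. Origin: centre of its underside, 40 mm above the bench; its top is 78 mm above the bench
- glue_pot: bystander: white glue jar, 72 mm diameter, 85 mm tall, standing on the bench beside the press; origin at the centre of its underside
- bone_folder: bystander: flat ivory-white bone folder, 150 mm by 22 mm by 6 mm, lying on the bench beside the press along its own x; origin at the middle of its underside
- weight: bystander: steel pressing weight with a knob, 60 mm diameter, 72 mm tall, standing on the bench beside the press; origin at the centre of its underside

How it is judged:
At the end, for the whole second after the job is handed in: The platen presses on the book with more than 40 N, the wheel is at rest (under 0.05 rad/s), and the book lies at rest within 12 mm of where it started (contact force between platen and book above 40 N and velocity of joint wheel between -0.05 and 0.05 rad/s and distance of book from where it was at the start of the episode below 0.012 m and linear speed of book below 0.02 m/s); the robot touches nothing.
It fails at once if the book is pulled, pushed or lifted more than 12 mm from its place (distance of book from where it was at the start of the episode above 0.012 m).
It fails at once if the wheel is gripped: a spoke or the rim is taken between the fingers (contact force between the fingers and platen above 0.5 N and z of the grasp point in the frame of wheel_hub between -0.03 and 0.012 m and (horizontal distance between the grasp point and wheel_hub between 0.094 and 0.106 m or (horizontal distance between the grasp point and wheel_hub between 0.03 and 0.094 m and (x of the grasp point in the frame of wheel_hub between -0.005 and 0.005 m or y of the grasp point in the frame of wheel_hub between -0.005 and 0.005 m)))).
It fails at once if the glue pot is shifted or lifted more than 15 mm (distance of glue_pot from where it was at the start of the episode above 0.015 m).
It fails at once if the bone folder is shifted or lifted more than 15 mm (distance of bone_folder from where it was at the start of the episode above 0.015 m).
It fails at once if the pressing weight is shifted or lifted more than 15 mm (distance of weight from where it was at the start of the episode above 0.015 m).
It also fails if it takes over 64 s, if anything falls off the work surface, if the arm or the gripper's body presses on something with over 40 N, if the wrist force passes 120 N, or if a joint passes its speed limit or range.

## Working session

There is one attempt and no reset: what is moved stays moved. The work goes in short steps, Python scripts to look and compute and a shell command to move; the robot and the scene stay as the last step left them, time stands still between calls to the robot, and variables do not carry over. Pictures are saved under pics/ and viewed, at most 10 in all, crops included, and the job is handed in when it is done.

```bash
mkdir -p pics
cat > h.py <<'E'
from plant import *
import numpy as np, cv2
from scipy.spatial.transform import Rotation as R
np.set_printoptions(precision=4,suppress=True)
E
python3 - <<'E'
from h import *
s=get_state()
for k in s: print(k,np.array(s[k]))
for c in ("side","top"):
    cv2.imwrite(f"pics/{c}0.png",get_image(c))
    for n in ("crown_top","wheel_hub","platen_face","press","glue_pot","weight","bone_folder","book"):
        print(c,n,[(np.array(d["point"]),round(d["p"],2)) for d in place_of(n,c)][:2])
E
```

```text
clock 0.0
joint_pos [ 1.5016  0.2557  0.107  -0.0005 -1.4239 -0.2846]
qvel [ 0.0011 -0.0007 -0.0007 -0.      0.0016  0.0016]
joint_efforts [ -0.0003 -38.6629  23.794    5.3649  -0.0062   0.    ]
ee_pos [0.1903 0.5155 0.2304]
orientation [ 3.0907 -0.5526 -0.0005]
contact_force [0.447  0.8294 0.3488]
ft_torque [ 0.0297  0.0264 -0.0216]
finger_force 0.0
gripper_width 0.08536065083886793
side crown_top [(array([0.5415, 0.0603, 0.1937]), 0.65)]
side wheel_hub [(array([0.5399, 0.0598, 0.2504]), 0.78)]
side platen_face [(array([0.5417, 0.0615, 0.0914]), 0.98)]
side press [(array([0.5396, 0.0626, 0.0017]), 0.69)]
side glue_pot [(array([0.5397, 0.3179, 0.0004]), 0.57)]
side weight [(array([ 0.6882, -0.1743, -0.0052]), 0.91)]
side bone_folder [(array([ 0.5275, -0.188 , -0.0015]), 0.8)]
side book []
top crown_top [(array([0.5399, 0.0635, 0.1912]), 0.7)]
top wheel_hub [(array([0.5397, 0.0627, 0.2504]), 0.98)]
top platen_face [(array([0.5408, 0.0615, 0.0843]), 0.73)]
top press [(array([0.5352, 0.0606, 0.0008]), 0.67)]
top glue_pot [(array([ 0.5384,  0.3197, -0.0008]), 0.75)]
top weight [(array([ 0.6835, -0.178 , -0.0005]), 0.8)]
top bone_folder [(array([ 0.5276, -0.1884, -0.0031]), 0.72)]
top book []
```

View pics/top0.png

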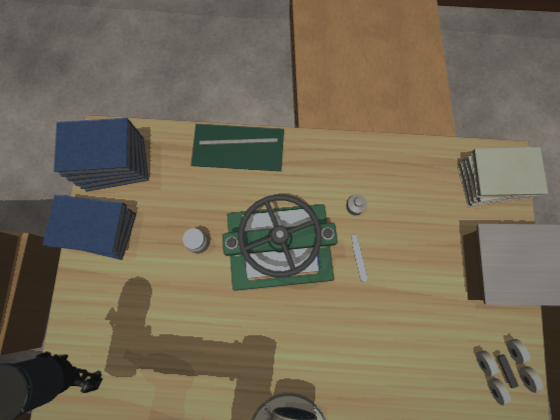

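View pics/side0.png

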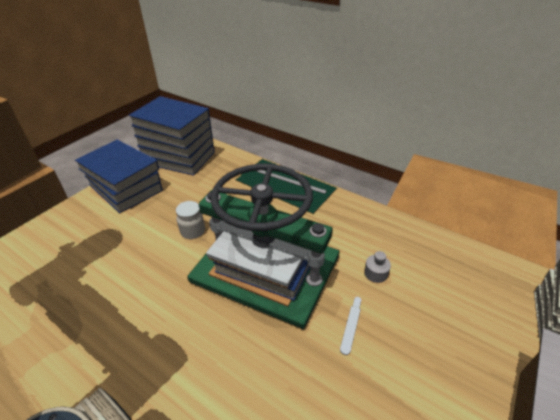

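The top view shows the wheel hub near (280,236), with four spokes towards about (305,270), (316,225), (268,203) and (245,247). The jar is at (195,240), the weight at (357,205) and the folder at (359,258), all outside the rim. Next I'll get the spoke angles.

Run:
```python
from h import *
K=calibration("top"); im=get_image("top")
H=np.array([.5398,.0615,.2504])
def px(P): return cv2.projectPoints(np.array(P,float),np.array(K["rvec"]),np.array(K["tvec"]),np.array([[K["fx"],0,K["cx"]],[0,K["fy"],K["cy"]],[0,0,1.]]),None)[0][:,0]
g=cv2.cvtColor(im,cv2.COLOR_BGR2GRAY).astype(np.float32)
th=np.radians(np.arange(0,360,1.)); v=0
prof=[]
for r in np.arange(.04,.085,.005):
    p=px([H+[r*np.cos(t),r*np.sin(t),0] for t in th]).astype(np.float32)
    prof.append(cv2.remap(g,p[:,:1],p[:,1:],cv2.INTER_LINEAR)[:,0])
prof=np.median(prof,0)
f=np.array([np.mean([prof[(a+90*k+d)%360] for k in range(4) for d in range(-4,5)]) for a in range(90)])
print("best spoke angle mod 90",f.argmin(),f.min(),f.mean(), f.astype(int)[::3])
a=f.argmin()
big=cv2.resize(im[170:300,200:370],None,fx=4,fy=4,interpolation=cv2.INTER_CUBIC)
for k in range(4):
    q=px([H+[r*np.cos(np.radians(a+90*k)),r*np.sin(np.radians(a+90*k)),0] for r in (.04,.065,.1)])
    for x,y in q: cv2.circle(big,(int((x-200+.5)*4),int((y-170+.5)*4)),3,(0,0,255),-1)
q=px([H+[.1*np.cos(t),.1*np.sin(t),0] for t in th[::6]])
for x,y in q: cv2.circle(big,(int((x-200+.5)*4),int((y-170+.5)*4)),2,(0,255,255),-1)
cv2.imwrite("pics/w.png",big)
s=get_state(); o=R.from_rotvec(s["orientation"]); print(o.as_matrix(), s.keys())
import plant; print([n for n in dir(plant) if 'grip' in n.lower()], globals().get("grip_point_offset"))
```

```text
best spoke angle mod 90 25 68.14195 107.26453 [105 102 100  97  92  85  77  71  68  71  80  94 106 113 118 123 130 132
 132 128 125 124 124 122 120 118 115 113 110 108]
[[ 0.9381 -0.3465  0.    ]
 [-0.3465 -0.9381 -0.    ]
 [ 0.     -0.     -1.    ]] dict_keys(['clock', 'joint_pos', 'qvel', 'joint_efforts', 'ee_pos', 'orientation', 'contact_force', 'ft_torque', 'finger_force', 'gripper_width'])
['grip_point_offset'] -0.0187
```

View pics/w.png

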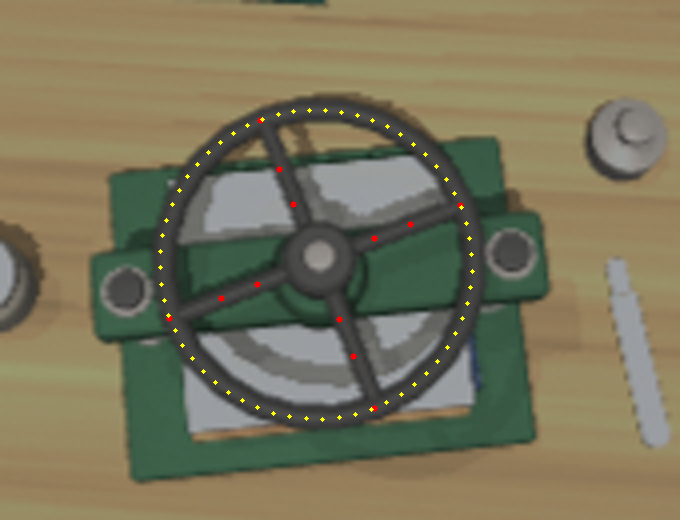

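Wheel: the rim overlay fits. Spokes sit at about 25° + 90k, hub at (0.540, 0.062, 0.250), so the joint is near 2.8 rad. That leaves roughly 275–300° to turn. I'll raise and align the tool with the world axes, close the fingers, then travel.

```bash
python3 -m crank '[{"rotation":[0,0,-8],"dp":[0,0,-5],"gripper":0},{"rotation":[0,0,-16],"dp":[0,0,-10],"gripper":0},{"rotation":[0,0,-20.3],"dp":[0,0,-10],"gripper":0},{"rotation":[0,0,-20.3],"dp":[0,0,-10],"gripper":0}]' 20
python3 -m crank '[{"rotation":[0,0,0],"dp":[4,4,0],"gripper":0},{"rotation":[0,0,0],"dp":[7,7.5,0],"gripper":0},{"rotation":[0,0,0],"dp":[10,11,0],"gripper":0},{"rotation":[0,0,0],"dp":[13,14,0],"gripper":0},{"rotation":[0,0,0],"dp":[16,17,0],"gripper":0}]'
python3 -m crank '[{"rotation":[0,0,0],"dp":[3,3.5,0],"gripper":0},{"rotation":[0,0,0],"dp":[6,7,0],"gripper":0},{"rotation":[0,0,0],"dp":[9,10.5,0],"gripper":0},{"rotation":[0,0,0],"dp":[12,14,0],"gripper":0},{"rotation":[0,0,0],"dp":[12,14,0],"gripper":0}]'
```

```text
clock: 1.35
ee_pos: [0.1905, 0.5165, 0.3327]
orientation: [-3.138, -0.002, -0.0]
contact_force: [0.8, 0.4, -0.6]
gripper_width: 0.0282
finger_force: 0.0
clock: 1.85
ee_pos: [0.3511, 0.3441, 0.3302]
orientation: [3.14, -0.003, -0.002]
contact_force: [0.9, 0.8, 1.1]
gripper_width: -0.0
finger_force: 0.0
clock: 2.35
ee_pos: [0.4726, 0.202, 0.3295]
orientation: [3.138, -0.012, -0.004]
contact_force: [-0.1, 0.1, -0.9]
gripper_width: 0.0001
finger_force: 0.0
```

```bash
python3 -m crank '[{"rotation":[0,0,0],"dp":[3,2.7,0],"gripper":0},{"rotation":[0,0,0],"dp":[6,5.4,0],"gripper":0},{"rotation":[0,0,0],"dp":[9,8,0],"gripper":0},{"rotation":[0,0,0],"dp":[9,8,2],"gripper":0},{"rotation":[0,0,0],"dp":[9,8,4.5],"gripper":0}]'
python3 - <<'E'
from h import *
s=get_state(); print(s["ee_pos"],s["joint_pos"])
cv2.imwrite("pics/wr.png",get_image("wrist"))
d=place_of("wheel_hub","wrist"); print(d)
print(place_of("wheel_hub","top"))
E
```

```text
clock: 2.85
ee_pos: [0.5613, 0.1255, 0.2846]
orientation: [3.141, -0.006, -0.001]
contact_force: [0.3, 0.6, -1.1]
gripper_width: 0.0
finger_force: 0.0
[0.5613 0.1255 0.2846] [ 0.4916  0.2995  0.3021 -0.0003 -1.5742  1.0756]
[{'point': [0.5436, 0.061, 0.2499], 'p': 0.85}, {'point': [0.6875, -0.1769, -0.0005], 'p': 0.24}]
[{'point': [0.5375, 0.0624, 0.2518], 'p': 0.72}]
```

View pics/wr.png

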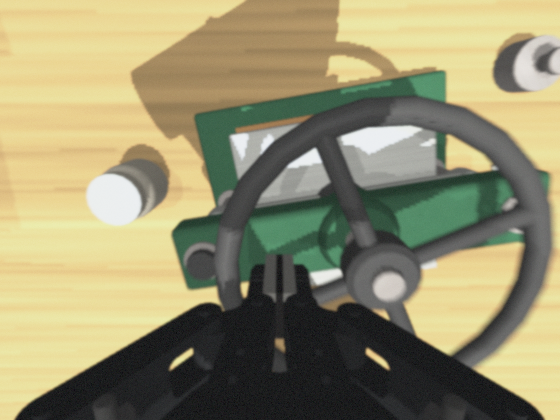

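The wrist view shows the closed fingertips near (280,270) over the opening between the spokes at (345,180) and (325,293), inside the rim, with the hub at (385,280). I'll descend.

```bash
python3 -m crank '[{"rotation":[0,0,0],"dp":[0,0,1.5],"gripper":0},{"rotation":[0,0,0],"dp":[0,0,3],"gripper":0},{"rotation":[0,0,0],"dp":[0,0.1,4.5],"gripper":0},{"rotation":[0,0,0],"dp":[0,0.1,5.7],"gripper":0},{"rotation":[0,0,0],"dp":[0,0.1,5.7],"gripper":0}]'
cat > plan.py <<'E'
# prints shifts (cm, tool axes x=+X, y=-Y) for arc steps from angle a0, to be typed as rows
import sys,numpy as np
from plant import get_state
H=np.array([.540,.062]); r=.065
a0,step,n=map(float,sys.argv[1:4])
p0=np.array(get_state()["ee_pos"][:2])
d=p0-H; print("now r %.4f ang %.1f"%(np.hypot(*d),np.degrees(np.arctan2(d[1],d[0]))))
pos=lambda a:H+r*np.array([np.cos(np.radians(a)),np.sin(np.radians(a))])
for c in range(int(n)):
    b=pos(a0-5*step*c)
    print("from",a0-5*step*c,[[round(float(100*(q-b)[0]),2),round(float(-100*(q-b)[1]),2)] for q in (pos(a0-step*(5*c+k)) for k in range(1,6))])
E
python3 plan.py 70 3 6
```

```text
clock: 3.5
ee_pos: [0.56, 0.1253, 0.2284]
orientation: [3.141, 0.001, -0.003]
contact_force: [-0.1, 0.4, -0.0]
gripper_width: -0.0002
finger_force: 0.0
now r 0.0664 ang 72.4
from 70.0 [[0.32, 0.12], [0.63, 0.27], [0.93, 0.42], [1.22, 0.6], [1.51, 0.78]]
from 55.0 [[0.27, 0.2], [0.54, 0.42], [0.79, 0.65], [1.03, 0.89], [1.25, 1.15]]
from 40.0 [[0.21, 0.27], [0.41, 0.54], [0.59, 0.83], [0.76, 1.13], [0.91, 1.43]]
from 25.0 [[0.14, 0.31], [0.25, 0.63], [0.36, 0.96], [0.44, 1.28], [0.51, 1.62]]
from 10.0 [[0.05, 0.34], [0.08, 0.68], [0.1, 1.02], [0.09, 1.36], [0.07, 1.7]]
from -5.0 [[-0.04, 0.34], [-0.09, 0.67], [-0.17, 1.01], [-0.26, 1.33], [-0.37, 1.66]]
```

```bash
python3 -m crank '[{"rotation":[0,0,0],"dp":[0.3,0.15,0],"gripper":0},{"rotation":[0,0,0],"dp":[0.6,0.3,0],"gripper":0},{"rotation":[0,0,0],"dp":[0.9,0.45,0],"gripper":0},{"rotation":[0,0,0],"dp":[1.2,0.6,0],"gripper":0},{"rotation":[0,0,0],"dp":[1.5,0.8,0],"gripper":0}]'
python3 -m crank '[{"rotation":[0,0,0],"dp":[0.27,0.2,0],"gripper":0},{"rotation":[0,0,0],"dp":[0.54,0.42,0],"gripper":0},{"rotation":[0,0,0],"dp":[0.79,0.65,0],"gripper":0},{"rotation":[0,0,0],"dp":[1.03,0.89,0],"gripper":0},{"rotation":[0,0,0],"dp":[1.25,1.15,0],"gripper":0}]'
python3 -m crank '[{"rotation":[0,0,0],"dp":[0.2,0.27,0],"gripper":0},{"rotation":[0,0,0],"dp":[0.4,0.54,0],"gripper":0},{"rotation":[0,0,0],"dp":[0.6,0.83,0],"gripper":0},{"rotation":[0,0,0],"dp":[0.76,1.13,0],"gripper":0},{"rotation":[0,0,0],"dp":[0.91,1.43,0],"gripper":0}]'
python3 plan.py 25 3 1
```

```text
clock: 4.0
ee_pos: [0.5761, 0.117, 0.2295]
orientation: [-3.142, -0.001, -0.001]
contact_force: [-0.1, -0.4, 0.2]
gripper_width: 0.0001
finger_force: 0.0
clock: 4.5
ee_pos: [0.5881, 0.1057, 0.2291]
orientation: [-3.141, -0.001, 0.001]
contact_force: [-3.8, 2.8, 2.5]
gripper_width: 0.0
finger_force: 2.2
clock: 5.0
ee_pos: [0.5974, 0.0912, 0.2292]
orientation: [-3.141, -0.001, 0.0]
contact_force: [-1.2, 1.5, -0.2]
gripper_width: 0.0002
finger_force: 1.1
now r 0.0644 ang 26.9
from 25.0 [[0.14, 0.31], [0.25, 0.63], [0.36, 0.96], [0.44, 1.28], [0.51, 1.62]]
```

```bash
python3 -m crank '[{"rotation":[0,0,0],"dp":[0.14,0.31,0.1],"gripper":0},{"rotation":[0,0,0],"dp":[0.25,0.63,0.2],"gripper":0},{"rotation":[0,0,0],"dp":[0.36,0.96,0.3],"gripper":0},{"rotation":[0,0,0],"dp":[0.44,1.28,0.4],"gripper":0},{"rotation":[0,0,0],"dp":[0.51,1.62,0.5],"gripper":0}]'
python3 -m crank '[{"rotation":[0,0,0],"dp":[0.05,0.34,0],"gripper":0},{"rotation":[0,0,0],"dp":[0.08,0.68,0],"gripper":0},{"rotation":[0,0,0],"dp":[0.1,1.02,0],"gripper":0},{"rotation":[0,0,0],"dp":[0.09,1.36,0],"gripper":0},{"rotation":[0,0,0],"dp":[0.07,1.7,0],"gripper":0}]'
python3 -m crank '[{"rotation":[0,0,0],"dp":[-0.04,0.34,0],"gripper":0},{"rotation":[0,0,0],"dp":[-0.09,0.67,0],"gripper":0},{"rotation":[0,0,0],"dp":[-0.17,1.01,0],"gripper":0},{"rotation":[0,0,0],"dp":[-0.26,1.33,0],"gripper":0},{"rotation":[0,0,0],"dp":[-0.37,1.66,0],"gripper":0}]'
python3 plan.py -20 3 5
```

```text
clock: 5.5
ee_pos: [0.6028, 0.0751, 0.2244]
orientation: [-3.141, -0.001, -0.001]
contact_force: [-0.0, 2.3, 2.2]
gripper_width: 0.0002
finger_force: 1.3
clock: 6.0
ee_pos: [0.6031, 0.0579, 0.224]
orientation: [-3.142, -0.001, 0.001]
contact_force: [-0.0, 2.2, -0.5]
gripper_width: -0.0003
finger_force: 1.2
clock: 6.5
ee_pos: [0.5995, 0.0413, 0.2244]
orientation: [-3.142, -0.001, -0.0]
contact_force: [-0.9, 2.9, -0.6]
gripper_width: 0.0001
finger_force: 1.1
now r 0.0630 ang -19.2
from -20.0 [[-0.12, 0.32], [-0.27, 0.63], [-0.42, 0.93], [-0.6, 1.22], [-0.78, 1.51]]
from -35.0 [[-0.2, 0.27], [-0.42, 0.54], [-0.65, 0.79], [-0.89, 1.03], [-1.15, 1.25]]
from -50.0 [[-0.27, 0.21], [-0.54, 0.41], [-0.83, 0.59], [-1.13, 0.76], [-1.43, 0.91]]
from -65.0 [[-0.31, 0.14], [-0.63, 0.25], [-0.96, 0.36], [-1.28, 0.44], [-1.62, 0.51]]
from -80.0 [[-0.34, 0.05], [-0.68, 0.08], [-1.02, 0.1], [-1.36, 0.09], [-1.7, 0.07]]
```

```bash
python3 -m crank '[{"rotation":[0,0,0],"dp":[-0.12,0.32,0],"gripper":0},{"rotation":[0,0,0],"dp":[-0.27,0.63,0],"gripper":0},{"rotation":[0,0,0],"dp":[-0.42,0.93,0],"gripper":0},{"rotation":[0,0,0],"dp":[-0.6,1.22,0],"gripper":0},{"rotation":[0,0,0],"dp":[-0.78,1.51,0],"gripper":0}]'
python3 -m crank '[{"rotation":[0,0,0],"dp":[-0.2,0.27,0],"gripper":0},{"rotation":[0,0,0],"dp":[-0.42,0.54,0],"gripper":0},{"rotation":[0,0,0],"dp":[-0.65,0.79,0],"gripper":0},{"rotation":[0,0,0],"dp":[-0.89,1.03,0],"gripper":0},{"rotation":[0,0,0],"dp":[-1.15,1.25,0],"gripper":0}]'
python3 -m crank '[{"rotation":[0,0,0],"dp":[-0.27,0.21,0],"gripper":0},{"rotation":[0,0,0],"dp":[-0.54,0.41,0],"gripper":0},{"rotation":[0,0,0],"dp":[-0.83,0.59,0],"gripper":0},{"rotation":[0,0,0],"dp":[-1.13,0.76,0],"gripper":0},{"rotation":[0,0,0],"dp":[-1.43,0.91,0],"gripper":0}]'
python3 -m crank '[{"rotation":[0,0,0],"dp":[-0.31,0.14,0],"gripper":0},{"rotation":[0,0,0],"dp":[-0.63,0.25,0],"gripper":0},{"rotation":[0,0,0],"dp":[-0.96,0.36,0],"gripper":0},{"rotation":[0,0,0],"dp":[-1.28,0.44,0],"gripper":0},{"rotation":[0,0,0],"dp":[-1.62,0.51,0],"gripper":0}]'
python3 plan.py -80 3 6
python3 - <<'E'
from h import *
print(get_state()["joint_pos"]); cv2.imwrite("pics/t2.png",cv2.resize(get_image("top")[170:300,200:370],None,fx=3,fy=3))
E
```

```text
clock: 7.0
ee_pos: [0.5916, 0.0262, 0.2244]
orientation: [3.142, 0.001, 0.0]
contact_force: [0.5, 2.1, 0.6]
gripper_width: 0.0
finger_force: 1.1
clock: 7.5
ee_pos: [0.5801, 0.0138, 0.2243]
orientation: [-3.142, -0.001, -0.0]
contact_force: [2.1, 1.6, -0.7]
gripper_width: -0.0004
finger_force: 1.2
clock: 8.0
ee_pos: [0.5657, 0.0046, 0.2243]
orientation: [3.141, 0.001, 0.0]
contact_force: [1.9, 2.3, -0.3]
gripper_width: 0.0002
finger_force: 1.1
clock: 8.5
ee_pos: [0.5496, -0.0004, 0.2245]
orientation: [3.142, 0.001, 0.001]
contact_force: [2.3, 1.9, 0.0]
gripper_width: 0.0002
finger_force: 1.3
now r 0.0631 ang -81.2
from -80.0 [[-0.34, 0.05], [-0.68, 0.08], [-1.02, 0.1], [-1.36, 0.09], [-1.7, 0.07]]
from -95.0 [[-0.34, -0.04], [-0.67, -0.09], [-1.01, -0.17], [-1.33, -0.26], [-1.66, -0.37]]
from -110.0 [[-0.32, -0.12], [-0.63, -0.27], [-0.93, -0.42], [-1.22, -0.6], [-1.51, -0.78]]
from -125.0 [[-0.27, -0.2], [-0.54, -0.42], [-0.79, -0.65], [-1.03, -0.89], [-1.25, -1.15]]
from -140.0 [[-0.21, -0.27], [-0.41, -0.54], [-0.59, -0.83], [-0.76, -1.13], [-0.91, -1.43]]
from -155.0 [[-0.14, -0.31], [-0.25, -0.63], [-0.36, -0.96], [-0.44, -1.28], [-0.51, -1.62]]
[ 0.2842  0.256   0.0921  0.0002 -1.4063  1.287 ]
```

View pics/t2.png

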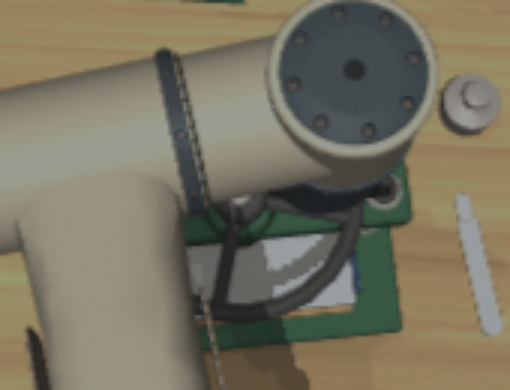

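The top view shows the arm covering the hub. One spoke is visible from (240,205) to (220,305), so the wheel has turned about 125° as intended. Bystanders are untouched, so I'll carry on.

```bash
python3 -m crank '[{"rotation":[0,0,0],"dp":[-0.34,0.05,0],"gripper":0},{"rotation":[0,0,0],"dp":[-0.68,0.08,0],"gripper":0},{"rotation":[0,0,0],"dp":[-1.02,0.1,0],"gripper":0},{"rotation":[0,0,0],"dp":[-1.36,0.09,0],"gripper":0},{"rotation":[0,0,0],"dp":[-1.7,0.07,0],"gripper":0}]'
python3 -m crank '[{"rotation":[0,0,0],"dp":[-0.34,-0.04,0],"gripper":0},{"rotation":[0,0,0],"dp":[-0.67,-0.09,0],"gripper":0},{"rotation":[0,0,0],"dp":[-1.01,-0.17,0],"gripper":0},{"rotation":[0,0,0],"dp":[-1.33,-0.26,0],"gripper":0},{"rotation":[0,0,0],"dp":[-1.66,-0.37,0],"gripper":0}]'
python3 -m crank '[{"rotation":[0,0,0],"dp":[-0.32,-0.12,0],"gripper":0},{"rotation":[0,0,0],"dp":[-0.63,-0.27,0],"gripper":0},{"rotation":[0,0,0],"dp":[-0.93,-0.42,0],"gripper":0},{"rotation":[0,0,0],"dp":[-1.22,-0.6,0],"gripper":0},{"rotation":[0,0,0],"dp":[-1.51,-0.78,0],"gripper":0}]'
python3 -m crank '[{"rotation":[0,0,0],"dp":[-0.27,-0.2,0],"gripper":0},{"rotation":[0,0,0],"dp":[-0.54,-0.42,0],"gripper":0},{"rotation":[0,0,0],"dp":[-0.79,-0.65,0],"gripper":0},{"rotation":[0,0,0],"dp":[-1.03,-0.89,0],"gripper":0},{"rotation":[0,0,0],"dp":[-1.25,-1.15,0],"gripper":0}]'
python3 -m crank '[{"rotation":[0,0,0],"dp":[-0.21,-0.27,0],"gripper":0},{"rotation":[0,0,0],"dp":[-0.41,-0.54,0],"gripper":0},{"rotation":[0,0,0],"dp":[-0.59,-0.83,0],"gripper":0},{"rotation":[0,0,0],"dp":[-0.76,-1.13,0],"gripper":0},{"rotation":[0,0,0],"dp":[-0.91,-1.43,0],"gripper":0}]'
python3 plan.py -155 3 5; python3 -c "
from h import *
print(get_state()['joint_pos'])"
```

```text
clock: 9.05
ee_pos: [0.5324, -0.0011, 0.2243]
orientation: [3.141, 0.001, 0.0]
contact_force: [3.1, 0.7, 0.0]
gripper_width: 0.0001
finger_force: 1.2
clock: 9.55
ee_pos: [0.5159, 0.0026, 0.2243]
orientation: [3.141, 0.001, 0.0]
contact_force: [2.6, -0.2, 0.1]
gripper_width: -0.0
finger_force: 1.3
clock: 10.05
ee_pos: [0.5007, 0.0105, 0.2243]
orientation: [3.141, 0.001, -0.0]
contact_force: [3.2, -1.6, -0.3]
gripper_width: 0.0
finger_force: 1.2
clock: 10.55
ee_pos: [0.4882, 0.0221, 0.2243]
orientation: [3.141, 0.001, -0.0]
contact_force: [2.5, -1.3, 0.2]
gripper_width: -0.0003
finger_force: 1.1
clock: 11.05
ee_pos: [0.4791, 0.0365, 0.2242]
orientation: [3.141, 0.001, -0.001]
contact_force: [1.1, -2.5, 0.6]
gripper_width: -0.0003
finger_force: 1.0
now r 0.0660 ang -157.2
from -155.0 [[-0.14, -0.31], [-0.25, -0.63], [-0.36, -0.96], [-0.44, -1.28], [-0.51, -1.62]]
from -170.0 [[-0.05, -0.34], [-0.08, -0.68], [-0.1, -1.02], [-0.09, -1.36], [-0.07, -1.7]]
from -185.0 [[0.04, -0.34], [0.09, -0.67], [0.17, -1.01], [0.26, -1.33], [0.37, -1.66]]
from -200.0 [[0.12, -0.32], [0.27, -0.63], [0.42, -0.93], [0.6, -1.22], [0.78, -1.51]]
from -215.0 [[0.2, -0.27], [0.42, -0.54], [0.65, -0.79], [0.89, -1.03], [1.15, -1.25]]
[ 0.4031  0.1197 -0.0783  0.     -1.3731  1.1682]
```

```bash
python3 -m crank '[{"rotation":[0,0,0],"dp":[-0.14,-0.31,0],"gripper":0},{"rotation":[0,0,0],"dp":[-0.25,-0.63,0],"gripper":0},{"rotation":[0,0,0],"dp":[-0.36,-0.96,0],"gripper":0},{"rotation":[0,0,0],"dp":[-0.44,-1.28,0],"gripper":0},{"rotation":[0,0,0],"dp":[-0.51,-1.62,0],"gripper":0}]'
python3 -m crank '[{"rotation":[0,0,0],"dp":[-0.05,-0.34,0],"gripper":0},{"rotation":[0,0,0],"dp":[-0.08,-0.68,0],"gripper":0},{"rotation":[0,0,0],"dp":[-0.1,-1.02,0],"gripper":0},{"rotation":[0,0,0],"dp":[-0.09,-1.36,0],"gripper":0},{"rotation":[0,0,0],"dp":[-0.07,-1.7,0],"gripper":0}]'
python3 -m crank '[{"rotation":[0,0,0],"dp":[0.04,-0.34,0],"gripper":0},{"rotation":[0,0,0],"dp":[0.09,-0.67,0],"gripper":0},{"rotation":[0,0,0],"dp":[0.17,-1.01,0],"gripper":0},{"rotation":[0,0,0],"dp":[0.26,-1.33,0],"gripper":0},{"rotation":[0,0,0],"dp":[0.37,-1.66,0],"gripper":0}]'
python3 -m crank '[{"rotation":[0,0,0],"dp":[0.12,-0.32,0],"gripper":0},{"rotation":[0,0,0],"dp":[0.27,-0.63,0],"gripper":0},{"rotation":[0,0,0],"dp":[0.42,-0.93,0],"gripper":0},{"rotation":[0,0,0],"dp":[0.6,-1.22,0],"gripper":0},{"rotation":[0,0,0],"dp":[0.78,-1.51,0],"gripper":0}]'
python3 plan.py -215 1.5 8; python3 -c "
from h import *
print(get_state()['joint_pos'])"
```

```text
clock: 11.55
ee_pos: [0.474, 0.0527, 0.2242]
orientation: [3.141, 0.001, -0.001]
contact_force: [0.9, -2.7, -1.4]
gripper_width: -0.0003
finger_force: 1.1
clock: 12.05
ee_pos: [0.4734, 0.0698, 0.2242]
orientation: [3.142, 0.001, -0.001]
contact_force: [0.6, -2.8, -0.8]
gripper_width: 0.0001
finger_force: 1.1
clock: 12.55
ee_pos: [0.4772, 0.0863, 0.2242]
orientation: [3.142, 0.001, -0.0]
contact_force: [0.1, -3.1, -1.2]
gripper_width: 0.0002
finger_force: 1.0
clock: 13.05
ee_pos: [0.4851, 0.1014, 0.2242]
orientation: [-3.142, -0.001, 0.0]
contact_force: [-0.0, -2.6, -0.5]
gripper_width: -0.0003
finger_force: 1.0
now r 0.0676 ang 144.3
from -215.0 [[0.1, -0.14], [0.2, -0.27], [0.31, -0.41], [0.42, -0.54], [0.53, -0.66]]
from -222.5 [[0.12, -0.12], [0.24, -0.24], [0.36, -0.36], [0.49, -0.48], [0.61, -0.59]]
from -230.0 [[0.13, -0.11], [0.27, -0.21], [0.4, -0.31], [0.54, -0.41], [0.69, -0.5]]
from -237.5 [[0.14, -0.09], [0.29, -0.18], [0.44, -0.26], [0.59, -0.34], [0.75, -0.41]]
from -245.0 [[0.16, -0.07], [0.31, -0.14], [0.47, -0.2], [0.63, -0.25], [0.79, -0.31]]
from -252.5 [[0.16, -0.05], [0.33, -0.09], [0.49, -0.13], [0.66, -0.17], [0.83, -0.2]]
from -260.0 [[0.17, -0.03], [0.34, -0.05], [0.51, -0.07], [0.68, -0.08], [0.85, -0.09]]
from -267.5 [[0.17, -0.01], [0.34, -0.01], [0.51, -0.0], [0.68, 0.01], [0.85, 0.02]]
[ 0.5228  0.1496 -0.043  -0.0001 -1.3783  1.0485]
```

```bash
python3 -m crank '[{"rotation":[0,0,0],"dp":[0.12,-0.12,0],"gripper":0},{"rotation":[0,0,0],"dp":[0.26,-0.24,0],"gripper":0},{"rotation":[0,0,0],"dp":[0.4,-0.36,0],"gripper":0},{"rotation":[0,0,0],"dp":[0.54,-0.46,0],"gripper":0},{"rotation":[0,0,0],"dp":[0.67,-0.56,0],"gripper":0}]'
python3 -m crank '[{"rotation":[0,0,0],"dp":[0.12,-0.12,0],"gripper":0},{"rotation":[0,0,0],"dp":[0.24,-0.24,0],"gripper":0},{"rotation":[0,0,0],"dp":[0.36,-0.36,0],"gripper":0},{"rotation":[0,0,0],"dp":[0.49,-0.48,0],"gripper":0},{"rotation":[0,0,0],"dp":[0.61,-0.59,0],"gripper":0}]'
python3 -m crank '[{"rotation":[0,0,0],"dp":[0.13,-0.11,0],"gripper":0},{"rotation":[0,0,0],"dp":[0.27,-0.21,0],"gripper":0},{"rotation":[0,0,0],"dp":[0.4,-0.31,0],"gripper":0},{"rotation":[0,0,0],"dp":[0.54,-0.41,0],"gripper":0},{"rotation":[0,0,0],"dp":[0.69,-0.5,0],"gripper":0}]'
python3 -m crank '[{"rotation":[0,0,0],"dp":[0.14,-0.09,0],"gripper":0},{"rotation":[0,0,0],"dp":[0.29,-0.18,0],"gripper":0},{"rotation":[0,0,0],"dp":[0.44,-0.26,0],"gripper":0},{"rotation":[0,0,0],"dp":[0.59,-0.34,0],"gripper":0},{"rotation":[0,0,0],"dp":[0.75,-0.41,0],"gripper":0}]'
python3 plan.py -245 1.5 1
```

```text
clock: 13.55
ee_pos: [0.4917, 0.1069, 0.2241]
orientation: [-3.142, -0.001, 0.001]
contact_force: [-1.6, -0.9, -0.6]
gripper_width: 0.0001
finger_force: 1.0
clock: 14.05
ee_pos: [0.498, 0.1128, 0.2243]
orientation: [-3.142, -0.001, -0.0]
contact_force: [-1.5, -1.8, -0.0]
gripper_width: 0.0003
finger_force: 1.0
clock: 14.55
ee_pos: [0.502, 0.115, 0.224]
orientation: [3.136, -0.0, -0.01]
contact_force: [-12.2, -9.8, 5.2]
gripper_width: 0.0001
finger_force: 7.5
clock: 15.05
ee_pos: [0.5059, 0.1165, 0.2239]
orientation: [3.131, -0.001, -0.022]
contact_force: [-25.9, -15.0, 13.2]
gripper_width: 0.0002
finger_force: 14.7
now r 0.0643 ang 122.0
from -245.0 [[0.16, -0.07], [0.31, -0.14], [0.47, -0.2], [0.63, -0.25], [0.79, -0.31]]
```

The push has climbed steeply to about 30 N, so the wheel has met the book. I'll hold briefly to see whether it still creeps.

```bash
python3 -m crank '[{"rotation":[0,0,0],"dp":[0,0,0],"gripper":0},{"rotation":[0,0,0],"dp":[0,0,0],"gripper":0},{"rotation":[0,0,0],"dp":[0,0,0],"gripper":0},{"rotation":[0,0,0],"dp":[0,0,0],"gripper":0},{"rotation":[0,0,0],"dp":[0,0,0],"gripper":0}]'
python3 -m crank '[{"rotation":[0,0,0],"dp":[0,0,0],"gripper":0},{"rotation":[0,0,0],"dp":[0,0,0],"gripper":0},{"rotation":[0,0,0],"dp":[0,0,0],"gripper":0},{"rotation":[0,0,0],"dp":[0,0,0],"gripper":0},{"rotation":[0,0,0],"dp":[0,0,0],"gripper":0}]'
python3 - <<'E'
from h import *
im=get_image("side"); cv2.imwrite("pics/s2.png",cv2.resize(im[150:330,170:350],None,fx=3,fy=3))
print(place_of("platen_face","side"),place_of("wheel_hub","side"))
E
```

```text
clock: 15.55
ee_pos: [0.5059, 0.1166, 0.224]
orientation: [3.132, -0.001, -0.021]
contact_force: [-22.7, -14.2, 11.0]
gripper_width: 0.0003
finger_force: 13.4
clock: 16.05
ee_pos: [0.5059, 0.1166, 0.224]
orientation: [3.132, -0.001, -0.021]
contact_force: [-23.8, -15.0, 11.9]
gripper_width: 0.0002
finger_force: 13.4
[{'point': [0.5417, 0.0598, 0.0819], 'p': 0.78}] [{'point': [0.5387, 0.0596, 0.2411], 'p': 0.56}]
```

View pics/s2.png

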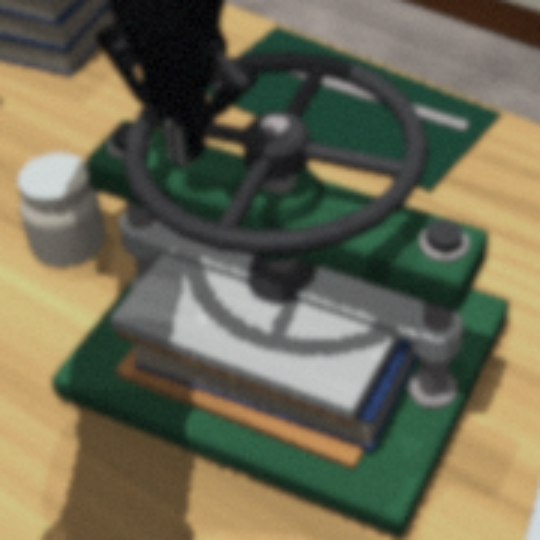

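The side view shows the platen down on the book, with no gap at the boards near (270,400). The fingers bear on the spoke near (200,140). The force is steady with no creep and the hub is at 0.241, so the press is nipped. I'll back off along the arc and lift clear.

```bash
python3 -m crank '[{"rotation":[0,0,0],"dp":[-0.3,0.2,0],"gripper":0},{"rotation":[0,0,0],"dp":[-0.6,0.4,0],"gripper":0},{"rotation":[0,0,0],"dp":[-0.9,0.6,0],"gripper":0},{"rotation":[0,0,0],"dp":[-1.2,0.8,0],"gripper":0},{"rotation":[0,0,0],"dp":[-1.4,1.0,0],"gripper":0}]'
python3 plan.py 0 1 0
```

```text
clock: 16.7
ee_pos: [0.4987, 0.1123, 0.2246]
orientation: [-3.14, -0.001, -0.003]
contact_force: [0.3, 0.1, 0.3]
gripper_width: 0.0002
finger_force: 0.0
now r 0.0651 ang 129.4
```

```bash
python3 -m crank '[{"rotation":[0,0,0],"dp":[0,0,-2],"gripper":0},{"rotation":[0,0,0],"dp":[0,0,-4],"gripper":0},{"rotation":[0,0,0],"dp":[0,0,-7],"gripper":0},{"rotation":[0,0,0],"dp":[0,0,-10],"gripper":0},{"rotation":[0,0,0],"dp":[0,0,-12],"gripper":0}]'
python3 -m crank '[{"rotation":[0,0,0],"dp":[-3,-3,0],"gripper":0},{"rotation":[0,0,0],"dp":[-6,-6,0],"gripper":0},{"rotation":[0,0,0],"dp":[-9,-9,0],"gripper":0},{"rotation":[0,0,0],"dp":[-11,-11,0],"gripper":0},{"rotation":[0,0,0],"dp":[-11,-11,0],"gripper":0}]'
python3 - <<'E'
from h import *
im=get_image("side"); cv2.imwrite("pics/s3.png",cv2.resize(im[150:330,170:350],None,fx=3,fy=3))
for n in ("platen_face","wheel_hub","glue_pot","weight","bone_folder"): print(n,[np.array(d["point"]) for d in place_of(n,"side")][:1])
E
```

```text
clock: 17.2
ee_pos: [0.4995, 0.1124, 0.3471]
orientation: [-3.139, -0.001, -0.008]
contact_force: [0.2, 0.4, 0.6]
gripper_width: -0.0
finger_force: 0.0
clock: 17.7
ee_pos: [0.3869, 0.2244, 0.3452]
orientation: [-3.138, -0.007, -0.003]
contact_force: [0.2, -0.2, 1.2]
gripper_width: 0.0003
finger_force: 0.0
platen_face [array([0.5418, 0.0587, 0.0814])]
wheel_hub []
glue_pot [array([0.5404, 0.3166, 0.0056])]
weight [array([ 0.6885, -0.1755, -0.0018])]
bone_folder [array([ 0.5285, -0.1871,  0.0012])]
```

View pics/s3.png

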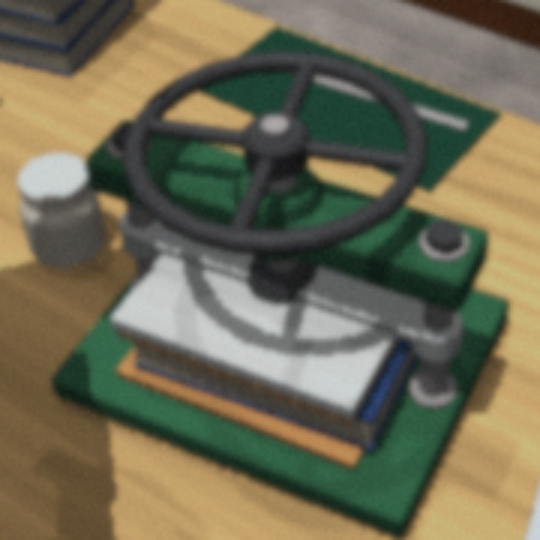

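The front spoke has swung back slightly, from x 228 to 243 at the rim (about 5°), so the wheel followed my fingers when I unloaded. Some nip may be lost. I'll re-enter, push gently to about 10 N, and unload much more slowly.

```bash
python3 -m crank '[{"rotation":[0,0,0],"dp":[3,3,0],"gripper":0},{"rotation":[0,0,0],"dp":[6,6,0],"gripper":0},{"rotation":[0,0,0],"dp":[9,9,0],"gripper":0},{"rotation":[0,0,0],"dp":[11,11.1,0],"gripper":0},{"rotation":[0,0,0],"dp":[11,11.1,0],"gripper":0}]'
python3 -m crank '[{"rotation":[0,0,0],"dp":[0,0,3],"gripper":0},{"rotation":[0,0,0],"dp":[-0.2,0.1,6],"gripper":0},{"rotation":[0,0,0],"dp":[-0.3,0.2,9],"gripper":0},{"rotation":[0,0,0],"dp":[-0.3,0.2,12],"gripper":0},{"rotation":[0,0,0],"dp":[-0.3,0.2,12],"gripper":0}]'
python3 -m crank '[{"rotation":[0,0,0],"dp":[0.1,-0.07,0],"gripper":0},{"rotation":[0,0,0],"dp":[0.2,-0.13,0],"gripper":0},{"rotation":[0,0,0],"dp":[0.3,-0.2,0],"gripper":0},{"rotation":[0,0,0],"dp":[0.4,-0.25,0],"gripper":0},{"rotation":[0,0,0],"dp":[0.4,-0.25,0],"gripper":0}]'
python3 plan.py 0 1 0
```

```text
clock: 18.5
ee_pos: [0.5004, 0.1078, 0.343]
orientation: [3.14, -0.008, -0.003]
contact_force: [0.8, -0.2, -0.8]
gripper_width: -0.0002
finger_force: 0.0
clock: 19.0
ee_pos: [0.4928, 0.1078, 0.2203]
orientation: [3.139, -0.001, -0.012]
contact_force: [-0.2, -0.4, 0.6]
gripper_width: 0.0
finger_force: 0.0
clock: 19.5
ee_pos: [0.4996, 0.1115, 0.2248]
orientation: [-3.141, -0.001, -0.001]
contact_force: [0.3, 0.2, 0.2]
gripper_width: 0.0001
finger_force: 0.0
now r 0.0639 ang 129.3
```

Now advance slowly (about 0.6 mm per call) and watch the force.

```bash
python3 -m crank '[{"rotation":[0,0,0],"dp":[0.02,-0.01,0],"gripper":0},{"rotation":[0,0,0],"dp":[0.04,-0.02,0],"gripper":0},{"rotation":[0,0,0],"dp":[0.06,-0.04,0],"gripper":0},{"rotation":[0,0,0],"dp":[0.08,-0.05,0],"gripper":0},{"rotation":[0,0,0],"dp":[0.1,-0.06,0],"gripper":0}]'
python3 -m crank '[{"rotation":[0,0,0],"dp":[0.02,-0.01,0],"gripper":0},{"rotation":[0,0,0],"dp":[0.04,-0.02,0],"gripper":0},{"rotation":[0,0,0],"dp":[0.06,-0.04,0],"gripper":0},{"rotation":[0,0,0],"dp":[0.08,-0.05,0],"gripper":0},{"rotation":[0,0,0],"dp":[0.1,-0.06,0],"gripper":0}]'
python3 -m crank '[{"rotation":[0,0,0],"dp":[0.02,-0.01,0],"gripper":0},{"rotation":[0,0,0],"dp":[0.04,-0.02,0],"gripper":0},{"rotation":[0,0,0],"dp":[0.06,-0.04,0],"gripper":0},{"rotation":[0,0,0],"dp":[0.08,-0.05,0],"gripper":0},{"rotation":[0,0,0],"dp":[0.1,-0.06,0],"gripper":0}]'
```

```text
clock: 20.0
ee_pos: [0.5, 0.1116, 0.2243]
orientation: [3.141, 0.001, -0.001]
contact_force: [-1.6, -1.7, 1.8]
gripper_width: 0.0002
finger_force: 1.1
clock: 20.5
ee_pos: [0.5003, 0.1118, 0.2242]
orientation: [3.14, 0.001, -0.003]
contact_force: [-6.5, -2.8, 3.3]
gripper_width: -0.0
finger_force: 3.4
clock: 21.0
ee_pos: [0.5008, 0.1121, 0.2242]
orientation: [3.14, 0.0, -0.005]
contact_force: [-7.7, -2.9, 4.3]
gripper_width: 0.0002
finger_force: 4.3
```

```bash
python3 -m crank '[{"rotation":[0,0,0],"dp":[0.03,-0.02,0],"gripper":0},{"rotation":[0,0,0],"dp":[0.06,-0.04,0],"gripper":0},{"rotation":[0,0,0],"dp":[0.09,-0.06,0],"gripper":0},{"rotation":[0,0,0],"dp":[0.12,-0.07,0],"gripper":0},{"rotation":[0,0,0],"dp":[0.12,-0.07,0],"gripper":0}]'
for i in 1; do python3 -m crank '[{"rotation":[0,0,0],"dp":[-0.01,0.006,0],"gripper":0},{"rotation":[0,0,0],"dp":[-0.02,0.012,0],"gripper":0},{"rotation":[0,0,0],"dp":[-0.03,0.018,0],"gripper":0},{"rotation":[0,0,0],"dp":[-0.04,0.024,0],"gripper":0},{"rotation":[0,0,0],"dp":[-0.05,0.03,0],"gripper":0}]'; done
python3 -m crank '[{"rotation":[0,0,0],"dp":[-0.01,0.006,0],"gripper":0},{"rotation":[0,0,0],"dp":[-0.02,0.012,0],"gripper":0},{"rotation":[0,0,0],"dp":[-0.03,0.018,0],"gripper":0},{"rotation":[0,0,0],"dp":[-0.04,0.024,0],"gripper":0},{"rotation":[0,0,0],"dp":[-0.05,0.03,0],"gripper":0}]'
python3 -m crank '[{"rotation":[0,0,0],"dp":[-0.01,0.006,0],"gripper":0},{"rotation":[0,0,0],"dp":[-0.02,0.012,0],"gripper":0},{"rotation":[0,0,0],"dp":[-0.03,0.018,0],"gripper":0},{"rotation":[0,0,0],"dp":[-0.04,0.024,0],"gripper":0},{"rotation":[0,0,0],"dp":[-0.05,0.03,0],"gripper":0}]'
python3 -m crank '[{"rotation":[0,0,0],"dp":[-0.01,0.006,0],"gripper":0},{"rotation":[0,0,0],"dp":[-0.02,0.012,0],"gripper":0},{"rotation":[0,0,0],"dp":[-0.03,0.018,0],"gripper":0},{"rotation":[0,0,0],"dp":[-0.04,0.024,0],"gripper":0},{"rotation":[0,0,0],"dp":[-0.05,0.03,0],"gripper":0}]'
```

```text
clock: 21.5
ee_pos: [0.5015, 0.1124, 0.2242]
orientation: [3.139, 0.0, -0.006]
contact_force: [-9.2, -4.2, 5.6]
gripper_width: 0.0
finger_force: 5.3
clock: 22.0
ee_pos: [0.5014, 0.1124, 0.2242]
orientation: [3.14, 0.0, -0.005]
contact_force: [-7.9, -3.4, 4.0]
gripper_width: -0.0001
finger_force: 4.3
clock: 22.5
ee_pos: [0.5013, 0.1124, 0.2242]
orientation: [3.14, 0.0, -0.004]
contact_force: [-6.1, -4.1, 3.0]
gripper_width: -0.0001
finger_force: 3.5
clock: 23.0
ee_pos: [0.5012, 0.1123, 0.2242]
orientation: [3.141, 0.001, -0.002]
contact_force: [-4.2, -3.0, 3.7]
gripper_width: 0.0
finger_force: 2.7
clock: 23.5
ee_pos: [0.5012, 0.1123, 0.2242]
orientation: [3.141, 0.001, -0.001]
contact_force: [-4.0, -2.5, 2.9]
gripper_width: 0.0001
finger_force: 2.5
```

```bash
python3 -m crank '[{"rotation":[0,0,0],"dp":[-0.01,0.006,0],"gripper":0},{"rotation":[0,0,0],"dp":[-0.02,0.012,0],"gripper":0},{"rotation":[0,0,0],"dp":[-0.03,0.018,0],"gripper":0},{"rotation":[0,0,0],"dp":[-0.04,0.024,0],"gripper":0},{"rotation":[0,0,0],"dp":[-0.05,0.03,0],"gripper":0}]'
python3 -m crank '[{"rotation":[0,0,0],"dp":[-0.01,0.006,0],"gripper":0},{"rotation":[0,0,0],"dp":[-0.02,0.012,0],"gripper":0},{"rotation":[0,0,0],"dp":[-0.03,0.018,0],"gripper":0},{"rotation":[0,0,0],"dp":[-0.04,0.024,0],"gripper":0},{"rotation":[0,0,0],"dp":[-0.05,0.03,0],"gripper":0}]'
python3 -m crank '[{"rotation":[0,0,0],"dp":[-0.01,0.006,0],"gripper":0},{"rotation":[0,0,0],"dp":[-0.02,0.012,0],"gripper":0},{"rotation":[0,0,0],"dp":[-0.03,0.018,0],"gripper":0},{"rotation":[0,0,0],"dp":[-0.04,0.024,0],"gripper":0},{"rotation":[0,0,0],"dp":[-0.05,0.03,0],"gripper":0}]'
python3 -m crank '[{"rotation":[0,0,0],"dp":[-0.01,0.006,0],"gripper":0},{"rotation":[0,0,0],"dp":[-0.02,0.012,0],"gripper":0},{"rotation":[0,0,0],"dp":[-0.03,0.018,0],"gripper":0},{"rotation":[0,0,0],"dp":[-0.04,0.024,0],"gripper":0},{"rotation":[0,0,0],"dp":[-0.05,0.03,0],"gripper":0}]'
python3 -m crank '[{"rotation":[0,0,0],"dp":[-0.01,0.006,0],"gripper":0},{"rotation":[0,0,0],"dp":[-0.02,0.012,0],"gripper":0},{"rotation":[0,0,0],"dp":[-0.03,0.018,0],"gripper":0},{"rotation":[0,0,0],"dp":[-0.04,0.024,0],"gripper":0},{"rotation":[0,0,0],"dp":[-0.05,0.03,0],"gripper":0}]'
```

```text
clock: 24.0
ee_pos: [0.5011, 0.1123, 0.2243]
orientation: [-3.142, -0.001, -0.0]
contact_force: [-3.8, -2.3, 0.9]
gripper_width: -0.0001
finger_force: 1.9
clock: 24.5
ee_pos: [0.5006, 0.1121, 0.2243]
orientation: [-3.141, -0.001, -0.001]
contact_force: [-2.1, -2.1, 1.3]
gripper_width: -0.0
finger_force: 1.2
clock: 25.0
ee_pos: [0.5001, 0.1119, 0.2243]
orientation: [-3.141, -0.001, -0.001]
contact_force: [-1.2, -0.7, 0.6]
gripper_width: -0.0001
finger_force: 0.5
clock: 25.5
ee_pos: [0.4995, 0.1115, 0.2243]
orientation: [-3.141, -0.001, -0.0]
contact_force: [-0.5, -0.3, 0.2]
gripper_width: -0.0
finger_force: 0.0
clock: 26.0
ee_pos: [0.499, 0.1111, 0.2243]
orientation: [-3.142, -0.001, -0.0]
contact_force: [-0.3, -0.2, 0.9]
gripper_width: 0.0002
finger_force: 0.0
```

The release was quasi-static: the force faded smoothly and the wheel held. On the re-push it needed 5–7 N to break away, against 2–3 N when free, so the nip is held. I'll step back and lift clear.

```bash
python3 -m crank '[{"rotation":[0,0,0],"dp":[-0.2,0.15,0],"gripper":0},{"rotation":[0,0,0],"dp":[-0.5,0.3,0],"gripper":0},{"rotation":[0,0,0],"dp":[-0.7,0.45,0],"gripper":0},{"rotation":[0,0,0],"dp":[-0.7,0.45,0],"gripper":0},{"rotation":[0,0,0],"dp":[-0.7,0.45,0],"gripper":0}]'
python3 -m crank '[{"rotation":[0,0,0],"dp":[0,0,-2],"gripper":0},{"rotation":[0,0,0],"dp":[0,0,-4],"gripper":0},{"rotation":[0,0,0],"dp":[0,0,-7],"gripper":0},{"rotation":[0,0,0],"dp":[0,0,-10],"gripper":0},{"rotation":[0,0,0],"dp":[0,0,-12],"gripper":0}]'
python3 -m crank '[{"rotation":[0,0,0],"dp":[-3,-3,0],"gripper":0},{"rotation":[0,0,0],"dp":[-6,-6,0],"gripper":0},{"rotation":[0,0,0],"dp":[-9,-9,0],"gripper":0},{"rotation":[0,0,0],"dp":[-11,-11,0],"gripper":0},{"rotation":[0,0,0],"dp":[-11,-11,0],"gripper":0}]'
python3 - <<'E'
from h import *
a=cv2.imread("pics/s3.png"); im=get_image("side"); b=cv2.resize(im[150:330,170:350],None,fx=3,fy=3)
cv2.imwrite("pics/s4.png",b)
E
```

```text
clock: 26.5
ee_pos: [0.4919, 0.1065, 0.2244]
orientation: [-3.141, -0.001, -0.0]
contact_force: [0.1, -0.9, 0.2]
gripper_width: 0.0002
finger_force: 0.0
clock: 27.0
ee_pos: [0.4924, 0.1066, 0.3466]
orientation: [-3.141, -0.001, -0.004]
contact_force: [0.6, 0.3, -0.7]
gripper_width: 0.0002
finger_force: 0.0
clock: 27.5
ee_pos: [0.3801, 0.2184, 0.3447]
orientation: [-3.14, -0.007, -0.001]
contact_force: [-0.1, -0.6, -0.3]
gripper_width: -0.0001
finger_force: 0.0
```

View pics/s4.png

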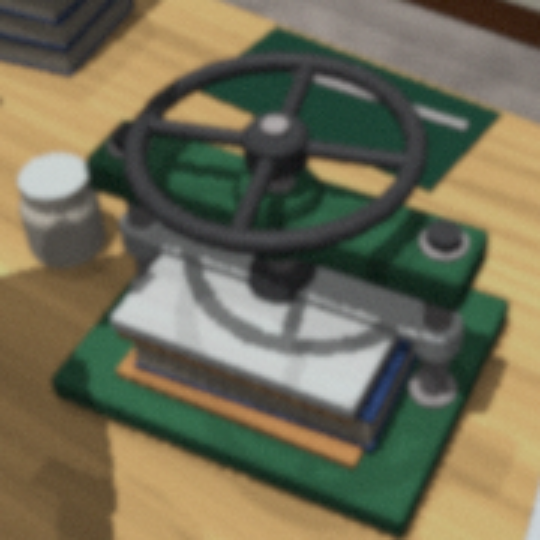

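The view is unchanged: the platen bears on the book, the wheel's front spoke is still at about x 243, and the hand is clear. Handing in.

```bash
python3 -c "
from plant import *
print(sign_off())"
```

```text
the job is handed in; nothing more can be done
None
```

I handed the job in at about 27.5 s with the platen run down tight on the book and the hand clear. The book and the things beside the press were not seen to move, but the hand-in gave no verdict, and I could only infer the platen's force on the book from how hard the wheel was to push.

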